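# Dispense one repair-kit tin into the job tray

## Task

Get one repair-kit tin for this job: swing the dispenser's sprung lever once, all the way to its stop, and release it so that it springs fully home and the next tin drops into place. Then take the tin that came out and lay it flat in the large bay of the black job tray, leaving the other tins in the dispenser and everything else on the bench where it is.

Things in the scene. Friction and masses are not known exactly. Their poses are not given: they have to be found in the camera images.
- dispenser: Fixed grey steel dispenser, base plate 270 (x, from -127 to +143) x 112 (y) x 12 mm, origin on the table under the magazine's centre. The magazine, a shaft open above and slotted in front, outer 62 x 102 mm, top 97 mm above the table, holds three stacked tins on the base plate. The lever drives a pusher that slides the lowest tin out along -x. Lever and 40 mm high gear housing at +y.
- apron (a point): Middle of the spot on the base plate, 12 mm above the table, to which a full stroke pushes the tin: 84 mm in front (-x) of the magazine's centre, axes as the dispenser's. The tin lies there with its 90 mm side along y, 30 mm clear of the magazine; the bare apron reaches 43 mm farther forward and 56 mm to each side.
- lever_pivot (a point): Point on the lever's vertical axis of turn, 105 mm above the table, at the dispenser's local x = -0.050, y = 0.075.
- lever_grip (a point): Point on the axis of the lever's upright round black rubber grip (22 mm diameter, from 70 to 134 mm above the table), 113 mm above the table and 110 mm from the pivot axis. The flat steel lever arm below it is at 64 to 72 mm. It moves with the lever.
- lever (a joint): Lever angle about the vertical axis through lever_pivot, rad: 0 = home (arm at yaw 0.96 in the dispenser's frame, sideways and back), growing anticlockwise from above, which brings the grip towards the front (-x) of the dispenser, to the hard stop at 1.13. Sprung back; at the grip about 3 N at the start, 11 N at the stop.
- tin_low: Lowest tin in the stack, the one that will come out: closed plain metal tin 46 (x) x 90 (y) x 24 mm, about 90 g, origin at the centre of its underside.
- tin_mid: Second tin of the stack, same size, origin at the centre of its underside; starts 36 mm above the table and drops to 12 mm when the lever goes home.
- tin_top: Third tin of the stack, same size; starts 60 mm above the table and drops to 36 mm.
- job_tray: Black tray, fixed, 165 (x) x 132 (y) x 30 mm high, walls and floor 5 mm; origin at the centre of its underside. A full-height 5 mm wall parts a narrow trough (40 mm, at -x, holding a tyre lever) from the large empty bay (110 mm in x by 122 mm in y, at +x). It stands to the left or to the right of the dispenser.
- tray_bay (a point): Centre of the floor of the tray's large bay, 5 mm above the table, axes as the tray's.
- tyre_lever: Grey plastic tyre lever 16 (x) x 100 (y) x 8 mm lying in the tray's narrow trough; bystander.
- dish: Round steel dish, 124 mm across, 35 mm high, on the side of the dispenser away from the tray; bystander.
- tape: Roll of white tape lying flat, 76 mm across, 24 mm high, on the right, beside the rear of the dispenser; bystander.
- spanner: Steel spanner 170 mm long, lying at the back left; bystander.
- screwdriver: Screwdriver 180 mm long with black handle, lying at the back right; bystander.

How it is judged:
By the outcome, as a careful person would: the job done as asked, in the order asked, and still so for the second after the job is handed in, with the robot touching nothing.
It also fails if it takes over 54 s, if anything falls off the work surface, if the arm or the gripper's body presses on something with over 40 N, if the wrist force passes 120 N, or if a joint passes its speed limit or range.

## Robot

A 7-joint arm with a two-finger parallel gripper is mounted at the origin on the work surface. World frame = base frame: x ahead of the robot, y to its left, z up, the work surface at z = 0. Lengths are in m, angles in rad, forces in N, time in s.
With the tool pointing down it reaches from about 0.4 to 0.875 m from the base axis. Payload 19.3 kg.
Tool frame: the origin (TCP) lies on the centre line of the jaws, within the pads' length; the fingertips stand 14 mm ahead of it and the grasp point (between the pads) lies 5 mm behind it; z points along the fingers, y is the line along which they close (so a half turn about z gives the same grasp; the last joint's range is limited). The gripper opens to 85 mm and grips with 20 to 120 N. Pads are 22 mm wide; open, the fingers measure 114 mm over their backs; the gripper's body (76 mm by 85 mm) begins 54 mm behind the grasp point. The pads swing forward as they close: fully open they stand 13 mm farther back than shut.
Start: joints at [1.206, 0.521, -0.036, 1.599, 0.021, 1.021, -0.113], TCP at [0.182, -0.598, 0.245] pointing down, gripper open.
Joint ranges: [-2.91, 2.91], [-0.3, 2.13], [-1.5, 1.42], [0.17, 2.43], [-1.26, 4.41], [0.16, 1.93], [-2.52, 2.52]. Speed limits (rad/s): [1.89, 1.89, 2.39, 2.39, 3.01, 3.01, 3.01].

## Interface

Orientations are given as [roll, pitch, yaw] about the fixed x, y, z axes, in that order (R = Rz(yaw) Ry(pitch) Rx(roll)).
In Python, from workcell import bot, grab_frame, regions_of gives the robot as it stands. The module is installed in compiled form; this text tells all that it offers.
- The arm moves only by the tool play_rows, never from a script. Its argument "plan" is a list of rows, each a list of 3 entries, a list of its own where there are three numbers: the shift along the tool's x, y, z in units of 2.5 cm (1.0 is 2.5 cm), then the turn, a rotation vector about the tool's x, y, z in units of 0.15 rad (1.0 is 0.15 rad), then the closure, from -1 (fully open) to 1 (shut). In form: [[[tx, ty, tz], [rx, ry, rz], jaw], ...]. A call has 1 to 20 rows; each row shifts and turns the commanded pose from where the row before left it, along the tool's axes as they then stand; what a row does not reach is not made up. A row lasts 1/8 s, in which the tool goes at most 62.5 mm and 10.7 degrees, less where a joint would pass 70% of its speed; a pose out of reach is approached as far as the arm can. A call with a number of a shift or a turn outside -1 to 1 is refused whole. A call with a gripper value outside its range is refused whole. The fingers move at their own pace and stop on an object; "newtons" is the grip in N (left out, the last holds). Time passes only in rows, so rows that do not move let the fingers close. It gives the time, the measured TCP pose, the force, the opening and the grip force at its end, in the units of the state.
- bot.observe(): the state, without advancing time (a new reading comes with each control period).
- grab_frame(name): name is "side" or "top" or "wrist"; returns a dict with "pixels" (480x640x3 uint8, red, green, blue), "depth" (480x640 float32, m along the optical axis (not along the pixel's ray), 0 where there is no reading), "camera_matrix" (3x3 intrinsics, pixels), "distortion" ([k1, k2, p1, p2, k3] as OpenCV has them; the pictures are not rectified), "R" (3x3) and "t" (3): a world point X has camera coordinates R X + t. Camera axes: x right, y down, z forward; pixel columns grow to the right and rows downward; lengths in m; the calibration is good to about 2 mm. A picture is of the moment at which its call begins.
- bot.job_done(): hands the job in; it is judged then, once.
Trained networks look in the newest picture that a camera, given by its name, has taken for a name from the list of things; names that differ only in an ending like _2 or _b are one class to them, and where a whole thing is asked for, a point or a joint stands for the part that bears it (a point fixed in the world has none). Each returns a list of dicts, best first, with "p" (0 to 1); they miss things now and then, are a little off and sometimes report something else, mostly with a low value. They report only what shows in the picture. A call takes as long as a camera call.
- regions_of(thing, camera): "mask" (480x640 bool, what is visible of it) and "box" ([left, top, right, bottom] in pixels, round what is visible of it).
The state is a dict: "clock": time; "qpos": joint angles; "qd": joint speeds; "joint_efforts": joint torques, N m; "position": TCP position; "tool_rot": TCP orientation; "force": force on the tool from outside, world axes, zero at the start; "moment": the same for the moment, N m; "grip_width": finger opening in m; "finger_force": force on a finger pad.
Only numpy, scipy, OpenCV 4.12 (cv2) and the standard library are available. Lean on these libraries where they do the work, as an engineer would, in place of code of your own. Each camera call takes 0.05 s, during which the arm holds its last target. There are 200 camera calls.

## Working session

There is one attempt and no reset: what is moved stays moved. The work goes in short steps, Python scripts to look and compute and a tool call to move; the robot and the scene stay as the last step left them, time stands still between calls to the robot, and variables do not carry over. Pictures are saved under pics/ and viewed, at most 10 in all, crops included, and the job is handed in when it is done.

Besides the shell and the picture viewer there is one more tool, called after "Call:" as name(argument=value, ...), one argument or row to a line, values as JSON. play_rows: Moves the arm, as the interface text tells. Its arguments: {"type":"object","properties":{"plan":{"type":"array"},"newtons":{"type":"number"}},"required":["plan"]}

```bash
mkdir -p pics
cat > h.py <<'E'
import numpy as np, cv2
from workcell import bot, grab_frame, regions_of
def cloud(f):
    d=f["depth"]; K=np.array(f["camera_matrix"]); D=np.array(f["distortion"])
    v,u=np.mgrid[0:480,0:640]
    n=cv2.undistortPoints(np.stack([u,v],-1).reshape(-1,1,2).astype(float),K,D).reshape(480,640,2)
    c=np.dstack([n*d[...,None],d])
    return (c-np.array(f["t"]))@np.array(f["R"])   # world
def proj(f,X):
    p,_=cv2.projectPoints(np.array(X,float).reshape(-1,1,3),cv2.Rodrigues(np.array(f["R"]))[0],np.array(f["t"],float),np.array(f["camera_matrix"]),np.array(f["distortion"]))
    return p.reshape(-1,2)
def save(f,n): cv2.imwrite("pics/"+n+".png",cv2.cvtColor(f["pixels"],cv2.COLOR_RGB2BGR))
E
python3 - <<'E'
from h import *
s=bot.observe(); print({k:np.round(v,3).tolist() for k,v in s.items()})
for c in ["top","side"]:
    f=grab_frame(c); save(f,c+"0"); P=cloud(f); ok=f["depth"]>0
    np.savez(c+"0.npz",P=P,ok=ok,px=f["pixels"])
    print(c,"cam pos",np.round(-np.array(f["R"]).T@np.array(f["t"]),3))
    for n in ["dispenser","lever_grip","tin_top","tin_low","job_tray","tyre_lever","dish","tape","spanner","screwdriver"]:
        for r in regions_of(n,c)[:1]:
            m=r["mask"]&ok; q=P[m]
            if len(q)<5: print(n,r["p"],r["box"],"few");continue
            z=q[:,2]; rect=cv2.minAreaRect(q[:,:2].astype(np.float32))
            print(n,round(r["p"],2),[int(b) for b in r["box"]],"med",np.round(np.median(q,0),3),"z",np.round(np.percentile(z,[5,95]),3),"rect",np.round(rect[0],3),np.round(rect[1],3),round(rect[2],1))
E
```

```text
{'clock': 0.0, 'qpos': [1.206, 0.522, -0.036, 1.6, 0.021, 1.021, -0.113], 'qd': [0.001, 0.001, 0.001, -0.001, -0.001, -0.002, 0.0], 'joint_efforts': [0.001, -92.71, 1.981, -36.993, 0.018, 0.008, -0.0], 'position': [0.181, -0.598, 0.245], 'tool_rot': [-3.14, 0.0, 0.295], 'force': [0.377, 0.683, -0.269], 'moment': [-0.026, 0.017, -0.02], 'finger_force': 0.0, 'grip_width': 0.085}
top cam pos [ 0.409 -0.046  1.585]
dispenser 0.75 [250, 179, 362, 286] med [0.55 0.   0.03] z [0.007 0.093] rect [0.576 0.045] [0.278 0.232] 14.8
lever_grip 0.66 [251, 233, 310, 268] med [0.528 0.082 0.074] z [0.065 0.134] rect [0.534 0.094] [0.146 0.039] 65.9
tin_top 0.64 [310, 219, 346, 242] med [ 0.579 -0.015  0.083] z [0.074 0.089] rect [ 0.581 -0.015] [0.054 0.095] 15.5
tin_low 0.7 [252, 176, 357, 285] med [0.549 0.001 0.03 ] z [0.007 0.093] rect [0.571 0.044] [0.269 0.231] 15.1
job_tray 0.86 [432, 264, 489, 330] med [ 0.427 -0.365  0.006] z [-0.001  0.032] rect [ 0.422 -0.367] [0.17  0.144] 4.1
tyre_lever 0.66 [439, 316, 482, 323] med [ 0.364 -0.362  0.012] z [0.007 0.019] rect [ 0.365 -0.362] [0.016 0.09
[... 842 characters left out ...]
.082] 15.5
job_tray 0.85 [270, 360, 394, 471] med [ 0.428 -0.363  0.005] z [0.002 0.03 ] rect [ 0.429 -0.353] [0.179 0.15 ] 3.6
tyre_lever 0.82 [286, 398, 317, 456] med [ 0.365 -0.363  0.012] z [0.005 0.014] rect [ 0.366 -0.359] [0.019 0.102] 2.8
dish 0.63 [190, 170, 232, 201] med [0.426 0.355 0.019] z [0.003 0.034] rect [0.422 0.335] [0.122 0.123] 49.2
tape 0.79 [384, 302, 426, 332] med [ 0.657 -0.249  0.022] z [0.004 0.025] rect [ 0.659 -0.244] [0.077 0.076] 55.4
spanner 0.82 [275, 153, 329, 166] med [0.699 0.361 0.006] z [0.    0.009] rect [0.699 0.364] [0.042 0.161] 73.5
screwdriver 0.69 [265, 179, 382, 300] med [ 0.544 -0.019  0.028] z [0.008 0.095] rect [0.572 0.041] [0.269 0.228] 14.9
```

Run:
```python
from h import *
for c in ["top","side"]:
    z=np.load(c+"0.npz"); P,ok=z["P"],z["ok"]
    X=P[ok]; 
    near=(abs(X[:,0]-.57)<.2)&(abs(X[:,1]-.03)<.2)
    q=X[near]
    # magazine top rim
    m=q[(q[:,2]>.090)&(q[:,2]<.103)&(np.hypot(q[:,0]-.58,q[:,1]+.014)<.065)]
    print(c,"mag",len(m),cv2.minAreaRect(m[:,:2].astype(np.float32)))
    g=q[(q[:,2]>.112)]
    print("grip",len(g),g.mean(0),cv2.minEnclosingCircle(g[g[:,2]>.125][:,:2].astype(np.float32)))
    b=q[(q[:,2]>.0075)&(q[:,2]<.016)]
    print("base",len(b),cv2.minAreaRect(b[:,:2].astype(np.float32)))
    # tray rim
    m=X[(X[:,2]>.024)&(X[:,2]<.036)&(abs(X[:,0]-.425)<.11)&(abs(X[:,1]+.36)<.09)]
    print("tray",len(m),cv2.minAreaRect(m[:,:2].astype(np.float32)))
a=cv2.imread("pics/top0.png")[120:360,150:510]; b=cv2.imread("pics/side0.png")[130:480,160:460]
cv2.imwrite("pics/a.png",cv2.resize(a,None,fx=2,fy=2,interpolation=3)); cv2.imwrite("pics/b.png",cv2.resize(b,None,fx=1.7,fy=1.7,interpolation=3))
```

```text
top mag 208 ((0.5803058743476868, -0.015086628496646881), (0.06218366697430611, 0.10124533623456955), 14.81743335723877)
grip 76 [0.55005939 0.14724734 0.13162951] ((0.5508317947387695, 0.14803221821784973), 0.011224718764424324)
base 1887 ((0.5700364112854004, 0.028682515025138855), (0.3975236117839813, 0.3968726694583893), 0.40045762062072754)
tray 598 ((0.42214611172676086, -0.3621124029159546), (0.16572228074073792, 0.13471658527851105), 4.239224910736084)
side mag 323 ((0.5806010365486145, -0.013940893113613129), (0.06534402817487717, 0.10571592301130295), 14.75464153289795)
grip 105 [0.54908552 0.14444791 0.12588545] ((0.5506297945976257, 0.14707493782043457), 0.011359523981809616)
base 2209 ((0.6128583550453186, -0.05499720573425293), (0.15272364020347595, 0.35621362924575806), 76.90061950683594)
tray 1544 ((0.42308640480041504, -0.36073002219200134), (0.16659331321716309, 0.13494300842285156), 3.864520788192749)
```

View pics/a.png

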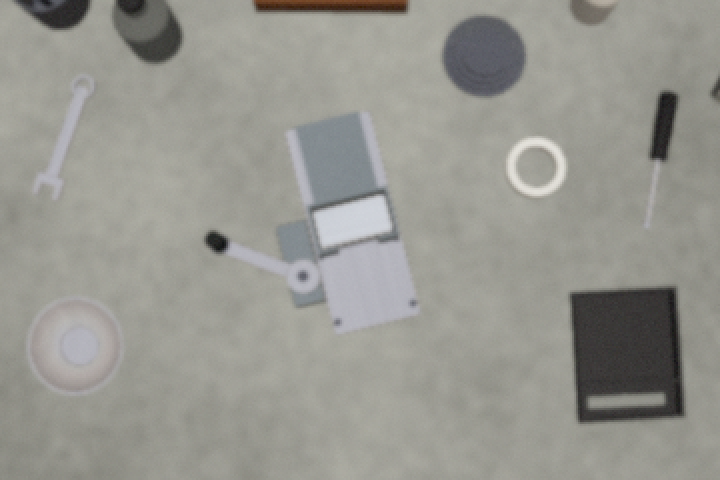

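View pics/b.png

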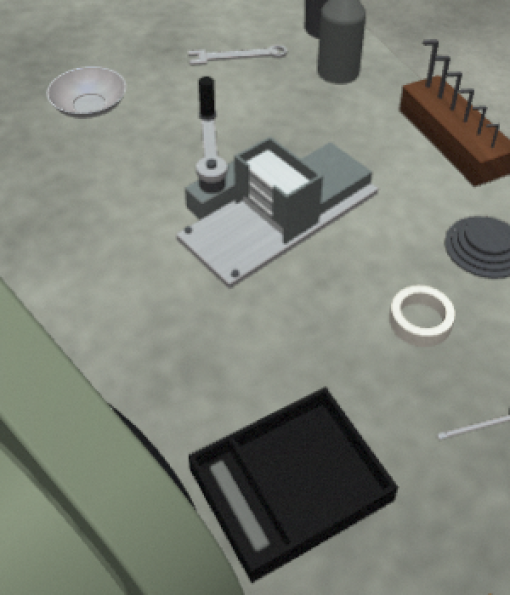

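Call:
play_rows(
  plan=[
    [[0.93,-0.76,0],[0,0,0],-1],
    [[0.93,-0.76,0],[0,0,0],-1],
    [[0.93,-0.76,0],[0,0,0],-1],
    [[0.93,-0.76,0],[0,0,0],-1],
    [[0.93,-0.76,0],[0,0,0],-1],
    [[0.93,-0.76,0],[0,0,0],-1],
    [[0.93,-0.76,0],[0,0,0],-1],
    [[0.93,-0.76,0],[0,0,0],-1],
    [[0.93,-0.76,0],[0,0,0],-1],
    [[0.93,-0.76,0],[0,0,0],-1],
    [[0.93,-0.76,0],[0,0,0],-1],
    [[0.93,-0.76,0],[0,0,0],-1],
    [[0.93,-0.76,0],[0,0,0],-1],
    [[0.93,-0.76,0],[0,0,0],-1],
    [[0.93,-0.76,0],[0,0,0],-1],
    [[0.93,-0.76,0],[0,0,0],-1],
  ],
)

```text
clock: 3.1
position: [0.4498, -0.1983, 0.2455]
tool_rot: [3.141, -0.0, 0.295]
force: [-0.9, -0.7, -0.6]
grip_width: 0.0856
finger_force: 0.0
```

Call:
play_rows(
  plan=[
    [[0.61,-0.93,0],[0,0,0],-0.3],
    [[0.61,-0.93,0],[0,0,0],-0.3],
    [[0.61,-0.93,0],[0,0,0],-0.3],
    [[0.61,-0.93,0],[0,0,0],-0.3],
    [[0.61,-0.93,0],[0,0,0],-0.3],
    [[0.61,-0.93,0],[0,0,0],-0.3],
    [[0.61,-0.93,0],[0,0,0],-0.3],
    [[0.61,-0.93,0],[0,0,0],-0.3],
    [[0.61,-0.93,0],[0,0,0],-0.3],
    [[0.61,-0.93,0],[0,0,0],-0.3],
    [[0.61,-0.93,0],[0,0,0],-0.3],
    [[0.61,-0.93,0],[0,0,0],-0.3],
    [[0.61,-0.93,0],[0,0,0],-0.3],
    [[0,0,0],[0,0,0.86],-0.3],
    [[0,0,0],[0,0,0.86],-0.3],
    [[0,0,0],[0,0,0.86],-0.3],
    [[0,0,0],[0,0,0.86],-0.3],
    [[0,0,0],[0,0,0.86],-0.3],
    [[0,0,0],[0,0,0],-0.3],
  ],
)

```text
clock: 5.48
position: [0.5511, 0.1478, 0.2454]
tool_rot: [3.141, -0.0, -0.349]
force: [0.5, -0.4, -0.2]
grip_width: 0.0558
finger_force: 0.0
```

```bash
cat >> h.py <<'E'
from scipy.spatial.transform import Rotation as Ro
def need(target,yaw=None):
    s=bot.observe(); R=Ro.from_euler("xyz",s["tool_rot"])
    d=R.inv().apply(np.array(target)-s["position"])/0.025
    r=None
    if yaw is not None: r=(R.inv()*Ro.from_euler("xyz",[np.pi,0,yaw])).as_rotvec()/0.15
    print("t",s["clock"],"pos",np.round(s["position"],4),"rot",np.round(s["tool_rot"],3),"q",np.round(s["qpos"],2),"F",np.round(s["force"],1),"w",round(s["grip_width"],4),"ff",s["finger_force"])
    print("shift",np.round(d,2),"turn",None if r is None else np.round(r,2))
E
python3 - <<'E'
from h import *
need([.5508,.1478,.108],-.353)
E
```

```text
t 5.475 pos [0.5511 0.1478 0.2454] rot [ 3.141 -0.    -0.349] q [-0.24  0.44 -0.17  1.74  0.09  0.97 -2.36] F [ 0.5 -0.4 -0.2] w 0.0558 ff 0.0
shift [-0.01  0.    5.49] turn [ 0.   -0.    0.02]
```

Call:
play_rows(
  plan=[
    [[0,0,0.7],[0,0,0],-0.3],
    [[0,0,0.7],[0,0,0],-0.3],
    [[0,0,0.7],[0,0,0],-0.3],
    [[0,0,0.7],[0,0,0],-0.3],
    [[0,0,0.7],[0,0,0],-0.3],
    [[0,0,0.7],[0,0,0],-0.3],
    [[0,0,0.7],[0,0,0],-0.3],
    [[0,0,0.6],[0,0,0],-0.3],
    [[0,0,0],[0,0,0],-0.3],
  ],
  newtons=60,
)

```text
clock: 6.6
position: [0.5506, 0.1476, 0.1066]
tool_rot: [3.141, 0.001, -0.35]
force: [-0.5, -0.3, 0.3]
grip_width: 0.0555
finger_force: 0.0
```

Call:
play_rows(
  plan=[
    [[0,0,0],[0,0,0],0.6],
    [[0,0,0],[0,0,0],0.6],
    [[0,0,0],[0,0,0],0.6],
    [[0,0,0],[0,0,0],0.6],
    [[0,0,0],[0,0,0],0.6],
    [[0,0,0],[0,0,0],0.6],
  ],
  newtons=60,
)

```text
clock: 7.35
position: [0.552, 0.1494, 0.1088]
tool_rot: [-3.138, -0.002, -0.349]
force: [2.6, 7.9, 0.7]
grip_width: 0.0205
finger_force: 59.6
```

Call:
play_rows(
  plan=[
    [[0,-0.08,0],[0,0,0],0.6],
    [[-0.313,0.011,0],[0,0,-0.471],0.6],
    [[-0.313,0.011,0],[0,0,-0.471],0.6],
    [[-0.313,0.011,0],[0,0,-0.471],0.6],
    [[-0.313,0.011,0],[0,0,-0.471],0.6],
    [[-0.313,0.011,0],[0,0,-0.471],0.6],
    [[-0.313,0.011,0],[0,0,-0.471],0.6],
    [[-0.313,0.011,0],[0,0,-0.471],0.6],
    [[-0.313,0.011,0],[0,0,-0.471],0.6],
    [[0,0,0],[0,0,0],0.6],
  ],
)

```text
clock: 8.6
position: [0.4912, 0.1537, 0.1088]
tool_rot: [-3.141, -0.003, 0.215]
force: [5.5, 0.5, 1.9]
grip_width: 0.0208
finger_force: 59.6
```

```bash
cat >> h.py <<'E'
def lev():
    p=np.array(bot.observe()["position"])[:2]-[.5129,.0452]; print("lever",np.arctan2(p[1],p[0])-1.218,"r",np.hypot(*p))
E
python3 -c "
from h import *
need([.5,.1,.1]); lev()"
```

```text
t 8.6 pos [0.4912 0.1537 0.1088] rot [-3.141e+00 -3.000e-03  2.150e-01] q [-0.2   0.56 -0.3   1.99  0.27  0.62 -2.02] F [5.5 0.5 1.9] w 0.0208 ff 59.57956373691559
shift [-0.12  2.17  0.35] turn None
lever 0.5497596367250519 r 0.11066463421473084
```

Call:
play_rows(
  plan=[
    [[-0.313,0.011,0],[0,0,-0.471],0.6],
    [[-0.313,0.011,0],[0,0,-0.471],0.6],
    [[-0.313,0.011,0],[0,0,-0.471],0.6],
    [[-0.313,0.011,0],[0,0,-0.471],0.6],
    [[-0.313,0.011,0],[0,0,-0.471],0.6],
    [[-0.313,0.011,0],[0,0,-0.471],0.6],
    [[-0.313,0.011,0],[0,0,-0.471],0.6],
    [[-0.313,0.011,0],[0,0,-0.471],0.6],
    [[0,0,0],[0,0,0],0.6],
  ],
)

```text
clock: 9.72
position: [0.4373, 0.1248, 0.1088]
tool_rot: [3.14, -0.004, 0.781]
force: [7.8, 4.9, -0.7]
grip_width: 0.021
finger_force: 59.5
```

```bash
python3 -c "
from h import *
need([.5,.1,.1]); lev()"
```

```text
t 9.725 pos [0.4373 0.1248 0.1088] rot [ 3.14  -0.004  0.781] q [-0.06  0.51 -0.45  2.13  0.4   0.57 -1.59] F [ 7.8  4.9 -0.7] w 0.021 ff 59.46286976337433
shift [1.08 2.47 0.36] turn None
lever 1.1120817739950395 r 0.10974964862841327
```

Call:
play_rows(
  plan=[
    [[-0.12,0.005,0],[0,0,-0.15],0.6],
    [[-0.12,0.005,0],[0,0,-0.1],0.6],
    [[0,0,0],[0,0,0],0.6],
    [[0,0,0],[0,0,0],0.6],
  ],
)

```text
clock: 10.22
position: [0.4359, 0.1233, 0.109]
tool_rot: [3.14, -0.011, 0.819]
force: [23.6, 18.7, -20.0]
grip_width: 0.0207
finger_force: 59.8
```

```bash
python3 -c "
from h import *
need([.5,.1,.1]); lev()"
```

```text
t 10.225 pos [0.4359 0.1233 0.109 ] rot [ 3.14  -0.011  0.819] q [-0.04  0.51 -0.46  2.14  0.41  0.57 -1.55] F [ 23.6  18.7 -20. ] w 0.0207 ff 59.81205224990845
shift [1.07 2.51 0.38] turn None
lever 1.131303974475748 r 0.10967411136030807
```

Call:
play_rows(
  plan=[
    [[0.1,0,0],[0,0,0.1],0.6],
    [[0,0,0],[0,0,0],-0.4],
    [[0,0,0],[0,0,0],-0.4],
    [[0,0,0],[0,0,0],-0.4],
    [[0,0,0],[0,0,0],-0.4],
    [[0,0,0],[0,0,0],-0.4],
    [[0,0,-0.6],[0,0,0],-0.4],
    [[0,0,-0.9],[0,0,0],-0.4],
    [[0,0,-0.9],[0,0,0],-0.4],
    [[0,0,-0.9],[0,0,0],-0.4],
    [[0,0,-0.9],[0,0,0],-0.4],
    [[0,0,0],[0,0,0],-0.4],
  ],
)

```text
clock: 11.72
position: [0.4341, 0.1219, 0.2148]
tool_rot: [3.14, -0.003, 0.802]
force: [0.2, -0.5, -0.7]
grip_width: 0.0601
finger_force: 0.0
```

Run:
```python
from h import *
need([.4992,-.036,.22],1.829)
for c in ["top","side"]:
    f=grab_frame(c); save(f,c+"1"); P=cloud(f); ok=f["depth"]>0; X=P[ok]
    g=X[(X[:,2]>.125)&(X[:,2]<.14)&(np.hypot(X[:,0]-.53,X[:,1]-.12)<.15)]
    print(c,"high",len(g),np.median(g,0) if len(g) else 0)
    g=X[(X[:,2]>.031)&(X[:,2]<.042)&(np.hypot(X[:,0]-.4992,X[:,1]+.036)<.07)]
    print("tin",len(g),cv2.minAreaRect(g[:,:2].astype(np.float32)) if len(g) else 0)
    for r in regions_of("lever_grip",c)[:1]:
        q=P[r["mask"]&ok]; print(r["p"],q[q[:,2]>.11].mean(0))
    for r in regions_of("tin_low",c)[:3]:
        q=P[r["mask"]&ok]; print("tin",r["p"],np.round(np.median(q,0),3),cv2.minAreaRect(q[:,:2].astype(np.float32)))
a=cv2.imread("pics/top1.png")[170:330,220:380]; b=cv2.imread("pics/side1.png")[150:310,220:400]
cv2.imwrite("pics/c.png",np.hstack([cv2.resize(a,(400,400)),cv2.resize(b,(400,400))]))
```

```text
t 11.725 pos [0.4341 0.1219 0.2148] rot [ 3.14e+00 -3.00e-03  8.02e-01] q [ 0.06  0.33 -0.56  2.05  0.24  0.82 -1.42] F [ 0.2 -0.5 -0.7] w 0.0601 ff 0.0
shift [-2.73  6.26 -0.2 ] turn [ 0.02 -0.01 -6.84]
top high 68 [0.55039459 0.1476055  0.13191912]
tin 607 ((0.5160377025604248, -0.01974661648273468), (0.09009993821382523, 0.11360952258110046), 14.845906257629395)
0.89 [0.55017683 0.14706152 0.13059703]
tin 0.59 [ 0.498 -0.037  0.035] ((0.4978677034378052, -0.036609552800655365), (0.04459379240870476, 0.08964081108570099), 13.908596992492676)
tin 0.45 [0.528 0.082 0.073] ((0.533274233341217, 0.08980992436408997), (0.13842134177684784, 0.039590779691934586), 64.8794174194336)
side high 62 [0.54904024 0.14582761 0.13171146]
tin 777 ((0.5163422226905823, -0.018702290952205658), (0.09291557967662811, 0.11532700061798096), 16.743404388427734)
tin 0.88 [ 0.495 -0.046  0.034] ((0.501791775226593, -0.023941636085510254), (0.06132842227816582, 0.11563212424516678), 14.744032859802246)
```

View pics/c.png

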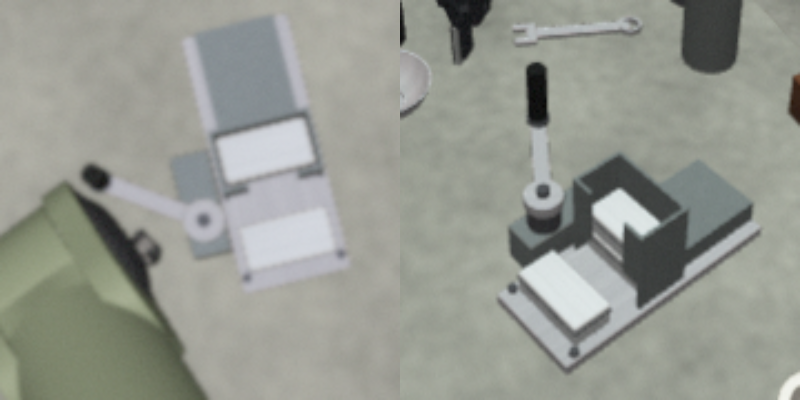

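Call:
play_rows(
  plan=[
    [[-0.349,0.78,0],[0,0,0],-0.44],
    [[-0.349,0.78,0],[0,0,0],-0.44],
    [[-0.349,0.78,0],[0,0,0],-0.44],
    [[-0.349,0.78,0],[0,0,0],-0.44],
    [[-0.349,0.78,0],[0,0,0],-0.44],
    [[-0.349,0.78,0],[0,0,0],-0.44],
    [[-0.349,0.78,0],[0,0,0],-0.44],
    [[-0.349,0.78,0],[0,0,0],-0.44],
    [[0,0,0],[0,0,-0.852],-0.44],
    [[0,0,0],[0,0,-0.852],-0.44],
    [[0,0,0],[0,0,-0.852],-0.44],
    [[0,0,0],[0,0,-0.852],-0.44],
    [[0,0,0],[0,0,-0.852],-0.44],
    [[0,0,0],[0,0,-0.852],-0.44],
    [[0,0,0],[0,0,-0.852],-0.44],
    [[0,0,0],[0,0,-0.852],-0.44],
    [[0,0,0],[0,0,0],-0.44],
  ],
)

```text
clock: 14.15
position: [0.4969, -0.0369, 0.2123]
tool_rot: [-3.141, -0.001, 1.824]
force: [0.1, 0.3, -0.3]
grip_width: 0.0608
finger_force: 0.0
```

Run:
```python
from h import *
need([.4978,-.0366,.030],1.826)
f=grab_frame("wrist"); P=cloud(f); X=P[f["depth"]>0]
g=X[(X[:,2]>.030)&(X[:,2]<.042)]; D=np.array([.5804,-.0145]); c,s=np.cos(.258),np.sin(.258)
l=(g[:,:2]-D)@np.array([[c,-s],[s,c]]); k=(l[:,0]<-.045)&(l[:,0]>-.13)&(abs(l[:,1])<.05)
print(k.sum(), cv2.minAreaRect(g[k][:,:2].astype(np.float32)) if k.sum()>5 else 0)
```

```text
t 14.15 pos [ 0.4969 -0.0369  0.2123] rot [-3.141e+00 -1.000e-03  1.824e+00] q [ 0.52  0.45 -0.73  1.93  0.37  0.9  -0.15] F [ 0.1  0.3 -0.3] w 0.0608 ff 0.0
shift [-0.    0.04  7.29] turn [-0.   -0.   -0.01]
4829 ((0.4991675317287445, -0.034737057983875275), (0.04610962048172951, 0.089567169547081), 14.678971290588379)
```

Call:
play_rows(
  plan=[
    [[0,0.09,0.8],[0,0,0],-0.44],
    [[0,0,0.8],[0,0,0],-0.44],
    [[0,0,0.8],[0,0,0],-0.44],
    [[0,0,0.8],[0,0,0],-0.44],
    [[0,0,0.8],[0,0,0],-0.44],
    [[0,0,0.8],[0,0,0],-0.44],
    [[0,0,0.8],[0,0,0],-0.44],
    [[0,0,0.8],[0,0,0],-0.44],
    [[0,0,0.45],[0,0,0],-0.44],
    [[0,0,0.44],[0,0,0],-0.44],
    [[0,0,0],[0,0,0],-0.44],
  ],
  newtons=40,
)

```text
clock: 15.58
position: [0.4991, -0.0363, 0.0302]
tool_rot: [-3.141, -0.0, 1.825]
force: [0.3, 0.3, -0.3]
grip_width: 0.0619
finger_force: 0.0
```

Call:
play_rows(
  plan=[
    [[0,0,0],[0,0,0],0.3],
    [[0,0,0],[0,0,0],0.3],
    [[0,0,0],[0,0,0],0.3],
    [[0,0,0],[0,0,0],0.3],
    [[0,0,0],[0,0,0],0.3],
  ],
  newtons=40,
)

```text
clock: 16.2
position: [0.4996, -0.0364, 0.0311]
tool_rot: [3.141, 0.0, 1.825]
force: [-2.5, 0.5, 7.3]
grip_width: 0.045
finger_force: 41.9
```

Call:
play_rows(
  plan=[
    [[0,0,-0.3],[0,0,0],0.3],
    [[0,0,-0.6],[0,0,0],0.3],
    [[0,0,-0.8],[0,0,0],0.3],
    [[0,0,-0.8],[0,0,0],0.3],
    [[0,0,-0.8],[0,0,0],0.3],
    [[0,0,-0.8],[0,0,0],0.3],
    [[0,0,-0.8],[0,0,0],0.3],
    [[0,0,0],[0,0,0],0.3],
  ],
)

```text
clock: 17.2
position: [0.5, -0.0365, 0.1549]
tool_rot: [3.139, 0.001, 1.825]
force: [-1.2, -0.2, -0.3]
grip_width: 0.0449
finger_force: 41.1
```

```bash
python3 -c "
from h import *
need([.445,-.360,.155],1.64)"
```

```text
t 17.2 pos [ 0.5    -0.0365  0.1549] rot [3.139e+00 1.000e-03 1.825e+00] q [ 0.47  0.53 -0.68  1.98  0.47  0.79 -0.23] F [-1.2 -0.2 -0.3] w 0.0449 ff 41.05113387107849
shift [-11.97  -5.38  -0.  ] turn [0.02 0.01 1.23]
```

Call:
play_rows(
  plan=[
    [[-0.4,-0.18,0],[0,0,0],0.3],
    [[-0.68,-0.306,0],[0,0,0],0.3],
    [[-0.68,-0.306,0],[0,0,0],0.3],
    [[-0.68,-0.306,0],[0,0,0],0.3],
    [[-0.68,-0.306,0],[0,0,0],0.3],
    [[-0.68,-0.306,0],[0,0,0],0.3],
    [[-0.68,-0.306,0],[0,0,0],0.3],
    [[-0.68,-0.306,0],[0,0,0],0.3],
    [[-0.68,-0.306,0],[0,0,0],0.3],
    [[-0.68,-0.306,0],[0,0,0],0.3],
    [[-0.68,-0.306,0],[0,0,0],0.3],
    [[-0.68,-0.306,0],[0,0,0],0.3],
    [[-0.68,-0.306,0],[0,0,0],0.3],
    [[-0.68,-0.306,0],[0,0,0],0.3],
    [[-0.68,-0.306,0],[0,0,0],0.3],
    [[-0.68,-0.306,0],[0,0,0],0.3],
    [[-0.68,-0.306,0],[0,0,0],0.3],
    [[-0.68,-0.306,0],[0,0,0],0.3],
    [[0,0,0],[0,0,0.62],0.3],
    [[0,0,0],[0,0,0.62],0.3],
  ],
)

```text
clock: 19.7
position: [0.4441, -0.3604, 0.1529]
tool_rot: [-3.142, -0.0, 1.636]
force: [-1.0, -0.1, -1.3]
grip_width: 0.0452
finger_force: 41.0
```

Run:
```python
from h import *
need([.445,-.360,.025],1.64)
f=grab_frame("side"); save(f,"s2"); f2=grab_frame("wrist"); save(f2,"w2")
for r in regions_of("job_tray","side")[:1]: print(r["p"],r["box"])
P=cloud(f);X=P[f["depth"]>0]; m=X[(X[:,2]>.08)&(np.hypot(X[:,0]-.445,X[:,1]+.36)<.06)]; print("lowest over bay",np.percentile(m[:,2],[1,5,20]))
a=cv2.imread("pics/s2.png")[200:480,200:480]; b=cv2.imread("pics/w2.png")
cv2.imwrite("pics/d.png",np.hstack([cv2.resize(a,(380,380)),cv2.resize(b,(420,380))]))
```

```text
t 19.7 pos [ 0.4441 -0.3604  0.1529] rot [-3.142 -0.     1.636] q [ 0.99  0.61 -0.59  1.8   0.44  0.86  0.26] F [-1.  -0.1 -1.3] w 0.0452 ff 41.04070007801056
shift [0.01 0.04 5.12] turn [-0.   -0.   -0.03]
0.64 [268.9, 372.9, 394.4, 470.6]
lowest over bay [0.14526333 0.1564063  0.23590756]
```

View pics/d.png

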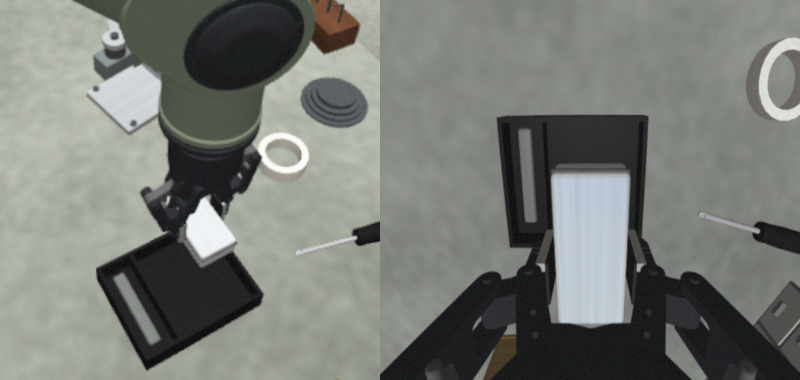

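Call:
play_rows(
  plan=[
    [[0,0.03,0.6],[0,0,0],0.3],
    [[0,0,0.7],[0,0,0],0.3],
    [[0,0,0.7],[0,0,0],0.3],
    [[0,0,0.7],[0,0,0],0.3],
    [[0,0,0.7],[0,0,0],0.3],
    [[0,0,0.7],[0,0,0],0.3],
    [[0,0,0.5],[0,0,0],0.3],
    [[0,0,0.3],[0,0,0],0.3],
    [[0,0,0.15],[0,0,0],0.3],
    [[0,0,0.06],[0,0,0],0.3],
    [[0,0,0],[0,0,0],0.3],
  ],
)

```text
clock: 21.22
position: [0.4452, -0.3596, 0.0255]
tool_rot: [3.141, 0.0, 1.639]
force: [-0.2, 0.2, -0.7]
grip_width: 0.0452
finger_force: 41.0
```

Call:
play_rows(
  plan=[
    [[0,0,0.05],[0,0,0],0.3],
    [[0,0,0.04],[0,0,0],0.3],
    [[0,0,0],[0,0,0],0.3],
    [[0,0,0],[0,0,0],0.3],
  ],
)

```text
clock: 21.72
position: [0.4452, -0.3597, 0.0241]
tool_rot: [3.141, 0.001, 1.639]
force: [-5.9, 3.7, 19.7]
grip_width: 0.0451
finger_force: 43.5
```

Call:
play_rows(
  plan=[
    [[0,0,-0.06],[0,0,0],0.3],
    [[0,0,0],[0,0,0],-0.4],
    [[0,0,0],[0,0,0],-0.4],
    [[0,0,0],[0,0,0],-0.4],
    [[0,0,0],[0,0,0],-0.4],
    [[0,0,-0.4],[0,0,0],-0.4],
    [[0,0,-0.8],[0,0,0],-0.4],
    [[0,0,-0.8],[0,0,0],-0.4],
    [[0,0,-0.8],[0,0,0],-0.4],
    [[0,0,-0.8],[0,0,0],-0.4],
    [[0,0,-0.8],[0,0,0],-0.4],
    [[0,0,-0.8],[0,0,0],-0.4],
    [[0,0,-0.8],[0,0,0],-0.4],
    [[0,0,0],[0,0,0],-0.4],
    [[0,0,0],[0,0,0],-0.4],
  ],
)

```text
clock: 23.6
position: [0.4448, -0.3595, 0.1743]
tool_rot: [-3.141, -0.0, 1.639]
force: [-0.4, 0.0, 0.3]
grip_width: 0.0598
finger_force: 0.0
```

Run:
```python
from h import *
need([.445,-.360,.2],1.64)
f=grab_frame("side"); save(f,"s3"); f2=grab_frame("wrist"); save(f2,"w3")
P=cloud(f2);X=P[f2["depth"]>0]; d=X[:,:2]-[.445,-.36]; m=X[(np.hypot(*d.T)<.02)&(X[:,2]<.1)]; print("tin top z",np.percentile(m[:,2],[5,50,95]) if len(m) else 0)
a=cv2.imread("pics/s3.png")[150:480,180:510]; b=cv2.imread("pics/w3.png")
cv2.imwrite("pics/e.png",np.hstack([cv2.resize(a,(380,380)),cv2.resize(b,(420,380))]))
```

```text
t 23.6 pos [ 0.4448 -0.3595  0.1743] rot [-3.141 -0.     1.639] q [ 1.01  0.59 -0.61  1.79  0.42  0.9   0.28] F [-0.4  0.   0.3] w 0.0598 ff 0.0
shift [-0.02  0.01 -1.03] turn [-0.   -0.   -0.01]
tin top z [0.02748504 0.02857781 0.02969635]
```

View pics/e.png

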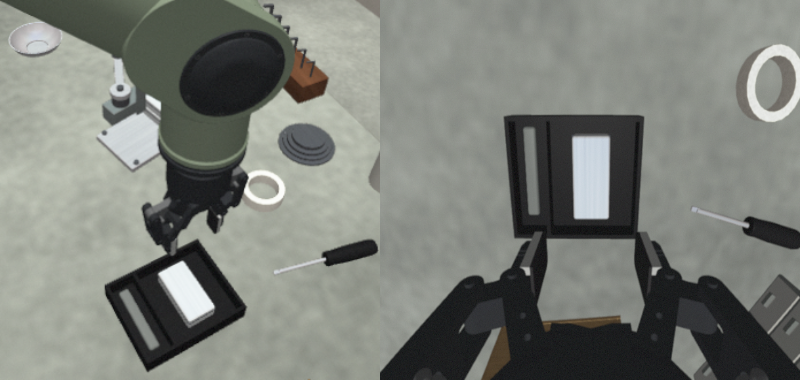

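The wrist view shows the tin lying flat in the middle of the large bay at about (590,177). Its top is 29 mm above the table, as expected. The apron is empty and the gripper is clear.

```bash
python3 -c "
from workcell import bot
print(bot.job_done())"
```

```text
the job is handed in; nothing more can be done
None
```

Job handed in at about 24 s: I swung the lever once to its stop, it sprang home and the next tin dropped, and the tin that came out now lies flat in the tray's large bay.

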